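Shut the card test jig, pin it and keep it pressed

ROBOT

A 7-joint arm with a two-finger parallel gripper is mounted at the origin on a cart in front of the work surface, level with it; the furniture and walls round the work are solid. World frame = base frame: x ahead of the robot, y to its left, z up, the work surface at z = 0. Lengths are in m, angles in rad, forces in N, time in s.
With the tool pointing down it reaches from about 0.4 to 0.85 m from the base axis. Payload 10.4 kg.
Tool frame: the origin (TCP) lies between the finger pads; the fingertips stand ahead of it and the grasp point (between the pads) lies 3 mm ahead of it (r.tips_ahead is the z of the fingertips in the tool frame, in m); z points along the fingers, y is the line along which they close (so a half turn about z gives the same grasp; the last joint's range is limited). The gripper opens to 87 mm and grips with 3 to 60 N. Pads are 19 mm wide; open, the fingers measure 117 mm over their backs; the gripper's body (75 mm by 190 mm) begins 51 mm behind the grasp point.
Start: joints at [-1.34, 0.332, -0.065, 1.46, 0.022, 1.35, -0.088], TCP at [0.157, 0.605, 0.245] pointing down, gripper open.
Joint ranges: [-2.6, 2.6], [-0.5, 2.12], [-1.47, 1.34], [0.16, 2.42], [-1.27, 4.41], [0.06, 2.06], [-2.6, 2.6]. Speed limits (rad/s): [2.22, 2.22, 2.79, 2.79, 3.14, 3.14, 3.14].

INTERFACE

Orientations are given as a unit quaternion [x, y, z, w].
In Python, from bench import telemetry, camera, get_calibration, r gives the robot as it stands.
- The arm moves only by the tool drive_tool, never from a script. Its argument "series" is one flat list of numbers, 7 for each row, row after row: the turn, a rotation vector about the tool's x, y, z in units of 5 degrees (1.0 is 5 degrees), then the shift along the tool's x, y, z in units of 40 mm (1.0 is 40 mm), then the opening, from -1 (shut) to 1 (fully open). A call has 1 to 10 rows; each row is the pose to reach, as a shift and turn from the pose commanded when the call began, along the tool's axes at that moment; what a row does not reach only later rows make up. A row lasts 1/12 s, in which the tool goes at most 41.7 mm and 7.16 degrees, less where a joint would pass 70% of its speed; a pose out of reach is approached as far as the arm can. A call with a gripper value outside its range is refused whole. The fingers move at their own pace and stop on an object; "grip_force" is the grip in N (left out, the last holds). Time passes only in rows, so rows that repeat a pose let the fingers close. It gives the time, the measured TCP pose, the force, the opening and the grip force at its end, in the units of the state.
- telemetry.read_state(): the state, without advancing time (a new reading comes with each control period).
- camera(name): name is "scene" or "top" or "wrist"; returns the picture (384x512x3 uint8, red, green, blue); there is no depth.
- get_calibration(name): a dict with "fovy" (degrees; the focal length in pixels is half the picture's height over the tangent of half this angle, whatever the lens; pixels are square), "cx", "cy" (the principal point, pixels), "dist" ([k1, k2, p1, p2, k3] as OpenCV has them; the pictures are not rectified), "xyz" and "rotation" of the camera in the world. Camera axes: x right, y up, looking along -z (the intrinsics and any distortion apply to the point x, -y, -z); pixel columns grow to the right and rows downward; lengths in m; the calibration is good to about 2 mm. A picture is of the moment at which its call begins: read the wrist's pose just before it. get_calibration takes no time and is no camera call; for the wrist camera it gives the pose at the moment of the call.
- r.close_job(): hands the job in; it is judged then, once.
The state is a dict: "time": time; "joint_positions": joint angles; "joint_vel": joint speeds; "joint_torque": joint torques, N m; "ee_pos": TCP position; "eef_rot": TCP orientation; "ft_force": force on the tool from outside, world axes, zero at the start; "torque": the same for the moment, N m; "width": finger opening in m; "grip_force": force on a finger pad.
Only numpy, scipy, OpenCV 4.12 (cv2) and the standard library are available. Lean on these libraries where they do the work, as an engineer would, in place of code of your own. Each camera call takes 0.05 s, during which the arm holds its last target. There are 200 camera calls.

TASK

The memory-card adapter lies in the open clamshell test jig: swing the jig's lid down onto it, then take the locating pin out of its parking block and push it down through the hole in the lid into the hole in the base, until its collar bears on the lid and presses the lid completely shut against the sprung contacts. Finish while still gripping the pin by its handle and pressing down firmly, so that the lid stays shut; do not let go. Leave the other things on the desk where they are.

Things in the scene. Friction and masses are not known exactly. Their poses are not given: they have to be found in the camera images.
- jig: the clamshell test jig, fixed to the desk: an aluminium base block 150 (x) x 110 (y) mm, top face 40 mm above the desk, with a grey lid hinged along its far (+x) edge. Origin: centre of the underside, on the desk; z up; -x of the jig is its front, where the lid's free edge comes down. The pin hole is at jig x = -55, y = 0 mm; the card pocket is at jig x = 0, y = 0
- jig_hole (a point): mouth of the pin hole in the base, on the top face of the block; vertical hole 12 mm in diameter, 36 mm deep, bevelled mouth
- lid_hinge (a point): middle of the lid's hinge axis, fixed to the jig at jig x = +65, y = 0, z = 44 mm; the axis runs along the jig's y
- lid (a joint): opening angle of the lid in rad: 0 shut and level, grows as the front edge rises (at the start 0.7 to 1.25). The hinge is stiff (0.12 N m of friction), so the lid stays where it is left. Let go after swinging it down, the lid rests on the sprung card slightly ajar, at about 0.08 to 0.1 rad; pressing it fully shut takes about 4 to 6 N at its hole, and when the pressure goes it lifts again
- lid_hole (a point): centre, on the lid's upper face, of the lid's pin hole: 13 mm in diameter through the 8 mm thick lid, 120 mm from the hinge axis. It moves with the lid and lies straight above the base hole (within 1 mm) when the lid is ajar on the card or shut. Lid shut: upper face 48 mm above the desk. A low rib 4 mm high, 6 mm wide runs along each side of the lid, 42 mm from its centre line
- lid_front (a point): middle of the lid's free front edge, upper face, 155 mm from the hinge axis; the lid is 100 mm wide and 8 mm thick, and its hinge axis lies in the middle of the thickness
- contact_pad (a joint): how far the sprung contact pad under the card is pressed down, m: 0 free, 0.005 with the lid shut; its spring pushes back with 7 N at 0 and 12 N at 0.005
- pin_grip (a point): middle of the locating pin's handle, a black upright cylinder 22 mm in diameter, 45 mm high (from 22.5 mm below to 22.5 mm above this point). Below the handle: a steel collar 36 mm in diameter, 5 mm thick, then the steel shank 10 mm in diameter, 34 mm long, with a tapered tip. z runs up along the pin. The pin weighs about 80 g and stands in the parking block, collar resting on the block
- pin_tip (a point): lower end of the pin's shank, on its axis, 61.5 mm below the middle of the handle, 34 mm below the collar's underside
- card_center (a point): centre of the memory-card adapter, 50 x 40 x 10 mm, beige, lying flat in the jig's pocket on the sprung contact pad and standing a few mm proud of the block; it stays there
- tape_roll: bystander: roll of masking tape, 104 mm across, 25 mm high, origin at the centre of its underside
- fuse_box: bystander: small red card box 45 x 60 x 18 mm, origin at the centre of its underside
- spare_card: bystander: a second memory-card adapter, 50 x 40 x 10 mm, lying on the desk, origin at the centre of its underside
- pin_block: the pin's parking block, fixed to the desk: aluminium, 60 x 60 mm, top face 44 mm above the desk, with a 14 mm vertical hole in the middle; origin: centre of its underside
Not all that is in view belongs to the job. What is shaped like the part that bears pin_grip but turquoise is not meant.

How it is judged:
By the outcome, as a careful person would: the job done as asked, in the order asked, and still so for the second after the job is handed in, while the arm keeps its last pose, push and grip.
It also fails if it takes over 64 s, if anything falls off the work surface, if the arm or the gripper's body presses on something with over 40 N, if the wrist force passes 120 N, or if a joint passes its speed limit or range.

## Working session

There is one attempt and no reset: what is moved stays moved. The work goes in short steps, Python scripts to look and compute and a tool call to move; the robot and the scene stay as the last step left them, time stands still between calls to the robot, and variables do not carry over. Pictures are saved under pics/ and viewed, at most 10 in all, crops included, and the job is handed in when it is done.

Besides the shell and the picture viewer there is one more tool, called after "Request:" as name(argument=value, ...), one argument or row to a line, values as JSON. drive_tool: Moves the arm, as the interface text tells. Its arguments: {"type":"object","properties":{"series":{"type":"array"},"grip_force":{"type":"number"}},"required":["series"]}

```bash
mkdir -p pics; cat > h.py <<'E'
import numpy as np, cv2
from bench import telemetry, camera, get_calibration, r
from scipy.spatial.transform import Rotation as R
def K(c,shape=(384,512)):
    f=shape[0]/2/np.tan(np.radians(c['fovy'])/2)
    return np.array([[f,0,c['cx']],[0,f,c['cy']],[0,0,1.]])
def rotm(c):
    q=np.array(c['rotation'],float)
    return q if q.shape==(3,3) else R.from_quat(q).as_matrix()
def ray(c,px):
    u=cv2.undistortPoints(np.array([[px]],float),K(c),np.array(c['dist'],float))[0,0]
    return np.array(c['xyz']),rotm(c)@np.array([u[0],-u[1],-1.])
def atz(c,px,z):
    o,d=ray(c,px); return o+d*(z-o[2])/d[2]
def proj(c,P):
    p=(np.atleast_2d(P)-np.array(c['xyz']))@rotm(c); p=p*[1,-1,-1]
    return cv2.projectPoints(p,np.zeros(3),np.zeros(3),K(c),np.array(c['dist'],float))[0][:,0]
def tri(obs):
    A=np.zeros((3,3));b=np.zeros(3)
    for c,px in obs:
        o,d=ray(c,px);d=d/np.linalg.norm(d);M=np.eye(3)-np.outer(d,d);A+=M;b+=M@o
    return np.linalg.solve(A,b)
def save(im,n): cv2.imwrite('pics/'+n,im[:,:,::-1])
E
python3 - <<'E'
from h import *
for n in("scene","top"):
    im=camera(n); save(cv2.resize(im,(800,600),interpolation=cv2.INTER_CUBIC),n+'0.png'); np.save(n+'0.npy',im)
    print(n,get_calibration(n))
s=telemetry.read_state(); print(s, r.tips_ahead)
E
```

```text
scene {'fovy': 47.75226697614049, 'cx': 259.91721719888153, 'cy': 188.83813320696575, 'dist': array([-0.00445094,  0.        ,  0.        ,  0.        ,  0.        ]), 'xyz': array([-0.29058949, -0.50100709,  1.07055833]), 'rotation': array([ 0.33570395, -0.19564532, -0.45945161,  0.79870519])}
top {'fovy': 45.002371404459474, 'cx': 250.40751701539065, 'cy': 195.86499659926733, 'dist': array([-0.02318077,  0.        ,  0.        ,  0.        ,  0.        ]), 'xyz': array([ 0.3690319 , -0.01381789,  1.51040741]), 'rotation': array([-0.04743807,  0.04847237,  0.71110468, -0.69980725])}
{'time': 0.1, 'joint_positions': array([-1.33960646,  0.33276676, -0.0647047 ,  1.46083827,  0.02164271,
        1.34991128, -0.08852779]), 'joint_vel': array([ 0.00061589, -0.00152467,  0.00071433, -0.00339237, -0.00127895,
        0.00080019,  0.00105279]), 'joint_torque': array([ 6.35099314e-04, -6.24543786e+01,  2.37778283e-02, -3.90716493e+01,
       -6.16394053e-02,  3.65362794e-02,  5.09983761e-05]), 'ee_pos': array([0.15685541, 0.60467348, 0.24386879]), 'eef_rot': array([ 1.26552228e-01,  9.91959756e-01, -6.12834529e-04, -2.96546925e-05]), 'ft_force': array([-0.49494279,  1.28562108,  1.02363878]), 'torque': array([-0.02811066, -0.03850536,  0.02734628]), 'grip_force': 0.0, 'width': 0.08667441492011285} 0.022
```

View pics/scene0.png

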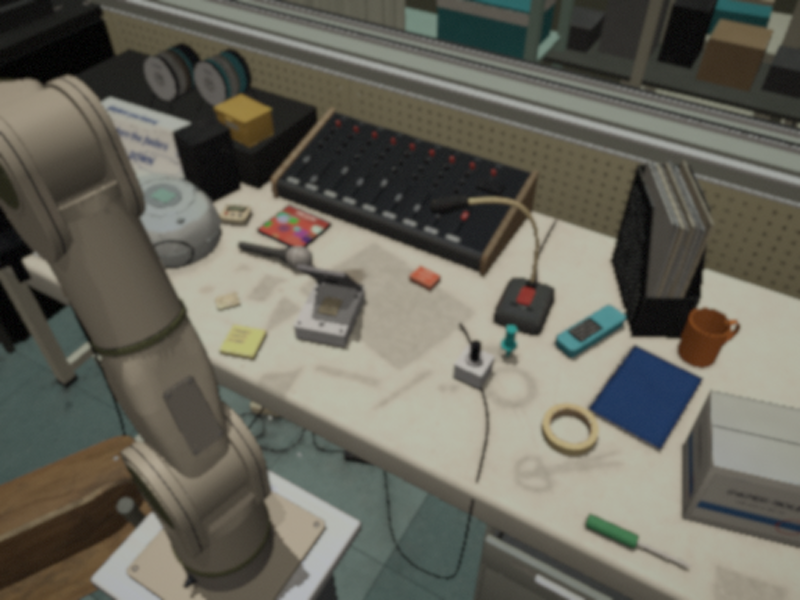

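View pics/top0.png

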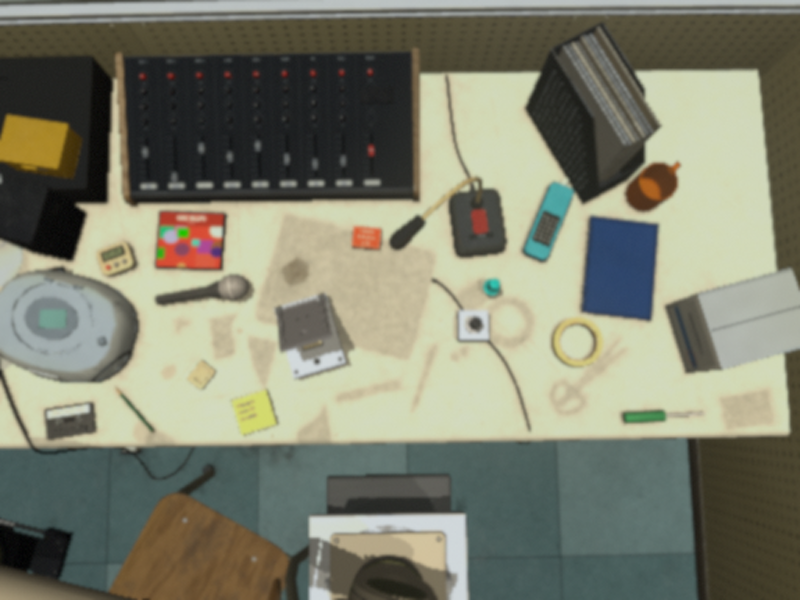

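The two pin candidates in the 800 px views are:
- **Black handle in the aluminium block:** top (475,323), scene (475,350). It fits the description because it is black and stands in the parking block.
- **Turquoise one, free-standing:** top (492,287), scene (510,338). This is the excluded decoy.

The jig is at top (312,335), scene (332,310), with its lid open.

```bash
python3 - <<'E'
from h import *
t=np.load('top0.npy');s=np.load('scene0.npy')
def crop(im,x,y,w,h,k): return cv2.resize(im[y:y+h,x:x+w],(w*k,h*k),interpolation=cv2.INTER_CUBIC)
a=crop(t,170,180,66,66,6);b=crop(s,180,160,66,66,6)
c=crop(t,280,170,50,50,6);d=crop(s,280,200,66,50,6)
o=np.zeros((600,800,3),np.uint8)
o[:396,:396]=a;o[:396,400:796]=b
o2=np.hstack([cv2.resize(c,(200,200)),cv2.resize(d,(264,200))]);o[398:598,:464]=o2
save(o,'crop.png')
E
```

```text
(no output)
```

View pics/crop.png

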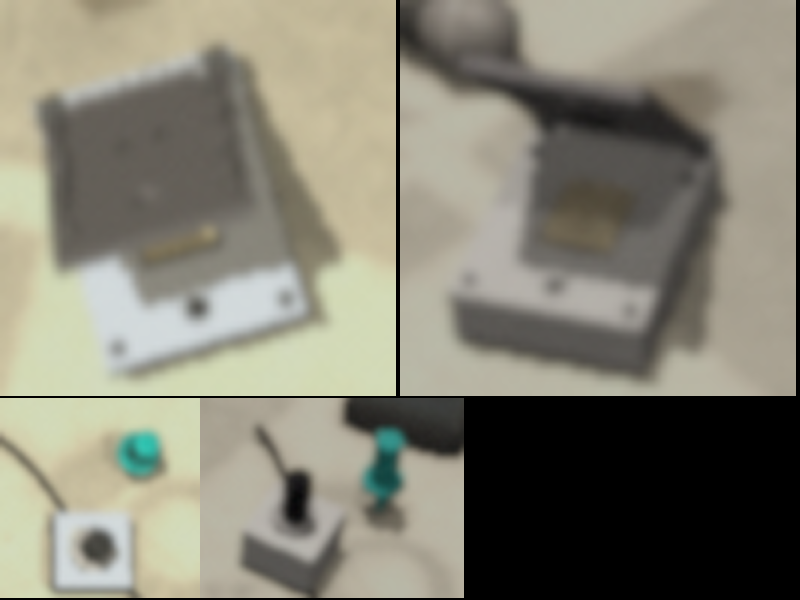

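The crop confirms that the black handle is the one standing in the block. I'll fit the jig's position, yaw and lid angle, and locate the pin, from both views.

```bash
python3 - <<'E'
from h import *
from scipy.optimize import least_squares
T=get_calibration('top');S=get_calibration('scene')
f=lambda u,v,k,ox,oy:((u+.5)/k-.5+ox,(v+.5)/k-.5+oy)
t=lambda u,v:f(u,v,6,170,180); s=lambda u,v:f(u-400,v,6,180,160)
def lid(l,y,a,top=.004): return [.065-l*np.cos(a)+0*top-top*np.sin(a)*-1*1, y, .044+l*np.sin(a)+top*np.cos(a)]
def model(p):
    x,y,w,a=p
    J=np.array([[-.055,0,.04],[-.075,.055,.04],[-.075,-.055,.04],lid(.155,.05,a),lid(.155,-.05,a)])
    return R.from_euler('z',w).apply(J)+[x,y,0]
ot=np.array([t(197,308),t(112,374),t(308,316),t(60,268),t(255,205)])
os_=np.array([s(555,286),s(456,298),s(655,325),s(455,60),s(648,95)])
res=lambda p:np.r_[(proj(T,model(p))-ot).ravel(),(proj(S,model(p))-os_).ravel()]
h=tri([(T,ot[0]),(S,os_[0])]);print('hole tri',h)
q=least_squares(res,[h[0]+.055,h[1],0.2,1.],loss='soft_l1')
print('jig',q.x,np.round(res(q.x).reshape(-1,2),1).tolist()); print(model(q.x))
# pin: bottom crops: top crop 4x from (280,170) 200px; scene 4x from (280,200)
pt=f(99,548-398,4,280,170); ps=f(296-200,478-398,4,280,200)
print('pin top tri',tri([(T,pt),(S,ps)]),'at z',atz(T,pt,.094),atz(S,ps,.094))
bt=[f(u,v-398,4,280,170) for u,v in((54,515),(130,513),(132,588),(56,591))]
b=np.array([atz(T,p,.044)for p in bt]);print('block',b,b.mean(0))
tt=f(147,443-398,4,280,170);print('turq',atz(T,tt,.09))
E
```

```text
hole tri [0.46061486 0.13544915 0.0413582 ]
jig [0.51403786 0.15085106 0.30222824 0.90428445] [[0.6, -0.4], [0.1, 0.0], [0.5, -1.2], [-0.3, -0.1], [0.0, -0.3], [0.2, 0.2], [-1.4, -0.2], [-2.0, 1.0], [0.7, 0.8], [-0.6, -0.2]]
[[0.4615307  0.13448041 0.04      ]
 [0.42606654 0.1810346  0.04      ]
 [0.45880784 0.07602028 0.04      ]
 [0.47272571 0.19034459 0.16830035]
 [0.50249053 0.09487703 0.16830035]]
pin top tri [ 0.52486535 -0.18312447  0.09903042] at z [ 0.52486775 -0.18283202  0.094     ] [ 0.52976106 -0.18230289  0.094     ]
block [[ 0.5574208  -0.15372193  0.044     ]
 [ 0.55805737 -0.21444405  0.044     ]
 [ 0.49801897 -0.21399693  0.044     ]
 [ 0.4966129  -0.15358246  0.044     ]] [ 0.52752751 -0.18393634  0.044     ]
turq [ 0.60675433 -0.2232449   0.09      ]
```

```bash
cat >> h.py <<'E'
JX,JY,JW=0.514,0.151,0.302
def jig(x,y,z): return np.array([JX+x*np.cos(JW)-y*np.sin(JW),JY+x*np.sin(JW)+y*np.cos(JW),z])
def rel(P,yaw=None,s=None):
    """units to reach TCP P; yaw = world angle of tool y, tool pointing down"""
    s=s or telemetry.read_state(); M=R.from_quat(s['eef_rot'])
    d=M.inv().apply(np.array(P)-s['ee_pos'])/.04
    rv=np.zeros(3)
    if yaw is not None:
        y=np.array([np.cos(yaw),np.sin(yaw),0]);z=np.array([0,0,-1.])
        D=R.from_matrix(np.c_[np.cross(y,z),y,z]); rv=np.degrees((M.inv()*D).as_rotvec())/5
    return np.round(np.r_[rv,d],3)
E
python3 -c "
from h import *
print(rel(jig(.012,0,.25),JW))"
```

```text
[-1.2000e-02  8.0000e-03  1.1631e+01 -1.1745e+01 -8.5790e+00 -1.4200e-01]
```

Request:
drive_tool(
  series=[0,0,4,-3,-2.2,-0.14,-1,0,0,6,-6,-4.4,-0.14,-1,0,0,8,-9,-6.5,-0.14,-1,0,0,11.63,-11.75,-8.58,-0.14,-1,0,0,11.63,-11.75,-8.58,-0.14,-1,0,0,11.63,-11.75,-8.58,-0.14,-1,0,0,11.63,-11.75,-8.58,-0.14,-1,0,0,11.63,-11.75,-8.58,-0.14,-1,0,0,11.63,-11.75,-8.58,-0.14,-1,0,0,11.63,-11.75,-8.58,-0.14,-1],
  grip_force=10,
)

```text
time: 0.93
ee_pos: [0.4217, 0.2808, 0.249]
eef_rot: [0.593, 0.805, 0.0, -0.0]
ft_force: [0.8, 1.6, -0.4]
width: 0.028
grip_force: 0.0
```

```bash
python3 -c "
from h import *
s=telemetry.read_state();print(s['time'],s['ee_pos'],s['joint_positions'],s['width'],s['ft_force'])
print(rel(jig(.012,0,.25),JW))"
```

```text
0.9333 [0.42171361 0.28078501 0.24901232] [-0.96200021  0.05976724  0.29806156  1.77696092 -0.01843531  1.30753659
 -0.35926557] 0.028042051705689887 [ 0.84227377  1.59787001 -0.39486449]
[-1.000e-03 -3.000e-03 -1.900e-02 -3.781e+00  1.544e+00 -2.600e-02]
```

Request:
drive_tool(
  series=[0,0,0,-1,0.4,0,-1,0,0,0,-2,0.8,0,-1,0,0,0,-3,1.2,0,-1,0,0,0,-3.78,1.54,0,-1,0,0,0,-3.78,1.54,0,-1,0,0,0,-3.78,1.54,0,-1,0,0,0,-3.78,1.54,0,-1],
)

```text
time: 1.52
ee_pos: [0.5243, 0.1571, 0.2486]
eef_rot: [0.593, 0.805, -0.0, -0.0]
ft_force: [-0.2, -0.1, -0.5]
width: 0.0001
grip_force: 0.0
```

```bash
python3 - <<'E'
from h import *
save(cv2.resize(camera('wrist'),(640,480)),'w1.png')
s=telemetry.read_state();print(s['ee_pos'],s['width'],s['ft_force'],rel(jig(.012,0,.25),JW))
# arc of TCP, contact edge 15 mm toward jig -x, l=.135
for a in np.linspace(.9,-.0,10):
    P=jig(.065-.135*np.cos(a)+.004*np.sin(a)+.015,0,.044+.135*np.sin(a)+.004*np.cos(a)+.022)
    print(round(a,2),P.round(4),rel(P)[3:])
E
```

```text
[0.52407759 0.15779866 0.2487125 ] 0.00021718213313647944 [-0.62903047  0.77045973 -0.1621033 ] [-0.008 -0.006  0.019 -0.087  0.009 -0.032]
0.9 [0.5133 0.1508 0.1742] [-0.088 -0.309  1.862]
0.8 [0.5033 0.1477 0.1656] [-0.087 -0.569  2.077]
0.7 [0.4943 0.1449 0.156 ] [-0.087 -0.806  2.318]
0.6 [0.4862 0.1423 0.1455] [-0.087 -1.018  2.58 ]
0.5 [0.4791 0.1401 0.1342] [-0.087 -1.203  2.863]
0.4 [0.4732 0.1383 0.1223] [-0.087 -1.359  3.162]
0.3 [0.4684 0.1368 0.1097] [-0.087 -1.483  3.476]
0.2 [0.4648 0.1357 0.0967] [-0.087 -1.576  3.8  ]
0.1 [0.4625 0.135  0.0835] [-0.087 -1.636  4.133]
-0.0 [0.4615 0.1346 0.07  ] [-0.087 -1.663  4.469]
```

View pics/w1.png

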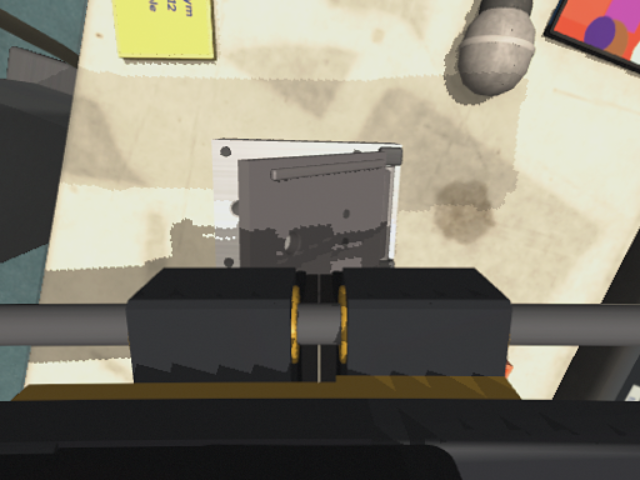

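Request:
drive_tool(
  series=[0,0,0,0,0,0.6,-1,0,0,0,0,0,1.2,-1,0,0,0,0,-0.1,1.6,-1,0,0,0,0,-0.31,1.86,-1,0,0,0,0,-0.44,1.97,-1,0,0,0,0,-0.57,2.08,-1,0,0,0,0,-0.69,2.2,-1,0,0,0,0,-0.81,2.32,-1,0,0,0,0,-0.91,2.45,-1,0,0,0,0,-1.02,2.58,-1],
)

```text
time: 2.4
ee_pos: [0.4856, 0.1447, 0.1458]
eef_rot: [0.593, 0.806, 0.0, 0.0]
ft_force: [0.1, -0.1, -0.3]
width: 0.0002
grip_force: 0.2
```

Request:
drive_tool(
  series=[0,0,0,0,-0.1,0.14,-1,0,0,0,0,-0.185,0.28,-1,0,0,0,0,-0.27,0.43,-1,0,0,0,0,-0.34,0.58,-1,0,0,0,0,-0.41,0.74,-1,0,0,0,0,-0.465,0.9,-1,0,0,0,0,-0.51,1.06,-1,0,0,0,0,-0.555,1.22,-1,0,0,0,0,-0.6,1.4,-1,0,0,0,0,-0.62,1.55,-1],
)

```text
time: 3.23
ee_pos: [0.4618, 0.1371, 0.083]
eef_rot: [0.593, 0.805, -0.0, -0.0]
ft_force: [-0.3, 0.3, 0.6]
width: 0.0004
grip_force: 0.1
```

```bash
python3 - <<'E'
from h import *
s=telemetry.read_state();print(s['ee_pos'],s['ft_force'],s['torque'])
t=camera('top');sc=camera('scene')
o=np.zeros((400,800,3),np.uint8)
o[:,:400]=cv2.resize(t[180:246,170:236],(400,400),interpolation=2);o[:,400:]=cv2.resize(sc[160:226,180:246],(400,400),interpolation=2);save(o,'c2.png')
E
```

```text
[0.46182119 0.13710282 0.08301719] [-0.30201955  0.30452438  0.56787505] [-0.05981105  0.02922158 -0.02550241]
```

View pics/c2.png

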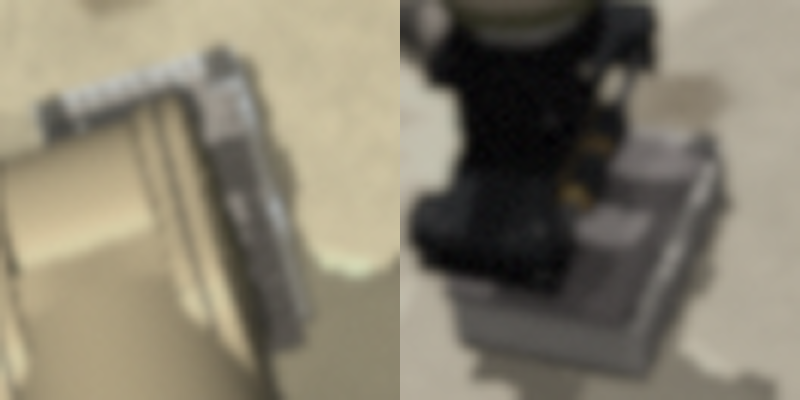

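The views show the lid down, nearly level over the base. I'll lower a little further until it seats on the sprung card.

Request:
drive_tool(
  series=[0,0,0,0,0,0.06,-1,0,0,0,0,0,0.12,-1,0,0,0,0,0,0.16,-1,0,0,0,0,0,0.16,-1],
)

```text
time: 3.67
ee_pos: [0.4621, 0.1371, 0.0773]
eef_rot: [0.593, 0.805, -0.0, -0.0]
ft_force: [-1.4, -0.7, 2.5]
width: 0.0007
grip_force: 1.2
```

```bash
python3 -c "
from h import *
print(rel([.5265,-.183,.165]), rel(jig(-.055,0,.165)))"
```

```text
[ 0.     0.     0.    -8.12  -0.843 -2.192] [ 0.     0.     0.    -0.055 -0.032 -2.192]
```

Request:
drive_tool(
  series=[0,0,0,0,0,-0.8,-1,0,0,0,0,0,-1.6,-1,0,0,0,0,0,-2.2,0,0,0,0,-0.5,0,-2.2,1,0,0,0,-1.4,-0.1,-2.2,1,0,0,0,-2.3,-0.2,-2.2,1,0,0,0,-3.2,-0.3,-2.2,1,0,0,0,-4.1,-0.4,-2.2,1,0,0,0,-5,-0.5,-2.2,1,0,0,0,-5.8,-0.6,-2.2,1],
)

```text
time: 4.5
ee_pos: [0.5086, -0.0938, 0.1658]
eef_rot: [0.593, 0.805, 0.0, 0.001]
ft_force: [0.1, 0.2, 0.8]
width: 0.0457
grip_force: 0.0
```

Request:
drive_tool(
  series=[0,0,0,-0.7,-0.06,0,1,0,0,0,-1.3,-0.12,0,1,0,0,0,-1.5,-0.14,0,1,0,0,0,-1.5,-0.14,0,1,0,0,0,-1.5,-0.14,0,1],
)

```text
time: 4.92
ee_pos: [0.5207, -0.1499, 0.1652]
eef_rot: [0.593, 0.805, 0.0, -0.0]
ft_force: [-0.6, 1.0, -0.3]
width: 0.0793
grip_force: 0.0
```

```bash
python3 - <<'E'
from h import *
s=telemetry.read_state();print(s['time'],s['ee_pos'],s['ft_force'],s['width'])
c=get_calibration('wrist');w=camera('wrist');save(cv2.resize(w,(512,384)),'w2.png')
np.save('w2.npy',w); print(proj(c,[[.5265,-.183,.094],[.5265,-.183,.044]]),rel([.5265,-.183,.165]))
c=get_calibration('top');t=camera('top')
cv2.imwrite('pics/c3.png',cv2.resize(t[180:246,170:236],(480,480),interpolation=2)[:,:,::-1])
for a in(0,.09): 
  P=jig(.065-.12*np.cos(a)+.004*np.sin(a),0,.044+.12*np.sin(a)+.004*np.cos(a)); print(P,((proj(c,P)-[170,180])+.5)*480/66-.5)
E
```

```text
4.9167 [ 0.52074314 -0.14985334  0.16524505] [-0.56168846  1.01430117 -0.2597582 ] 0.07926479679508479
[[248.63226407 257.26842655]
 [249.71099335 229.67299506]] [ 0.     0.     0.    -0.854 -0.118  0.006]
[0.46148911 0.13464133 0.048     ] [[240.88776249 369.13730233]]
[0.46229604 0.13489272 0.05876924] [[237.75672725 365.72833658]]
```

View pics/w2.png

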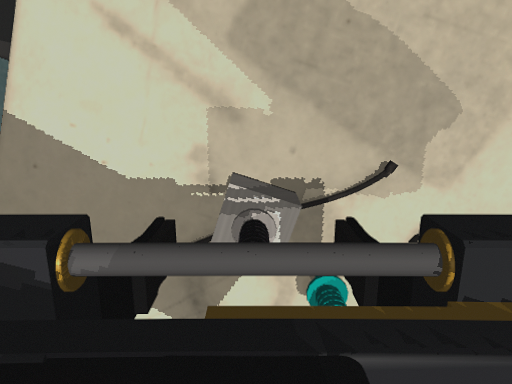

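View pics/c3.png

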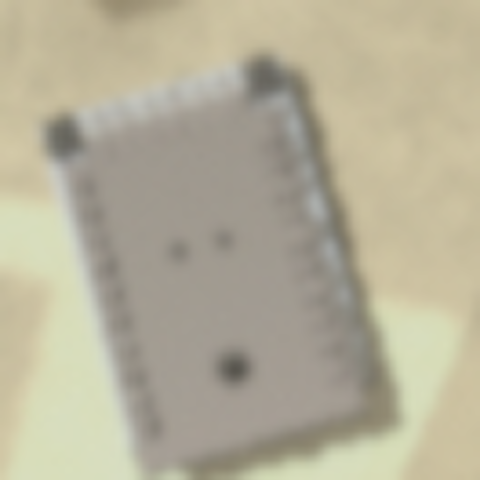

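The wrist view shows the pin handle base near (253,228), upright in the block. The top view shows the lid ajar on the card, with its hole at (233,368) within 2 mm of the prediction. Next I'll move over the pin, descend and grip.

Request:
drive_tool(
  series=[0,0,0,-0.5,-0.04,0,1,0,0,0,-0.87,-0.08,0,1,0,0,0,-0.87,-0.08,0.2,1,0,0,0,-0.87,-0.08,0.7,1,0,0,0,-0.87,-0.08,1.2,1,0,0,0,-0.87,-0.08,1.7,1,0,0,0,-0.87,-0.08,2.1,1,0,0,0,-0.87,-0.08,2.28,1,0,0,0,-0.87,-0.08,2.28,1,0,0,0,-0.87,-0.08,2.28,1],
)

```text
time: 5.85
ee_pos: [0.5282, -0.1838, 0.0745]
eef_rot: [0.592, 0.806, 0.0, -0.0]
ft_force: [-0.2, -0.5, -0.0]
width: 0.0868
grip_force: 0.0
```

```bash
python3 - <<'E'
from h import *
s=telemetry.read_state();print(s['ee_pos'],s['ft_force'],s['width'],rel([.528,-.183,.0735],JW,s))
E
```

```text
[ 0.52819486 -0.18376314  0.07450051] [-0.23486498 -0.45743372 -0.02404775] 0.0867757423545859 [-0.    -0.004  0.012  0.02   0.001  0.025]
```

Request:
drive_tool(
  series=[0,0,0,0,0,0,0.2,0,0,0,0,0,0,-0.3,0,0,0,0,0,0,-0.6,0,0,0,0,0,0,-1,0,0,0,0,0,0,-1,0,0,0,0,0,0,-1,0,0,0,0,0,0,-1,0,0,0,0,0,0,-1],
  grip_force=50,
)

```text
time: 6.52
ee_pos: [0.528, -0.1846, 0.0742]
eef_rot: [0.593, 0.805, 0.0, -0.0]
ft_force: [0.6, -0.8, -0.1]
width: 0.042
grip_force: 0.0
```

Request:
drive_tool(
  series=[0,0,0,0,0,0,-1,0,0,0,0,0,0,-1,0,0,0,0,0,0,-1,0,0,0,0,0,0,-1,0,0,0,0,0,0,-1,0,0,0,0,0,0,-1,0,0,0,0,0,0,-1,0,0,0,0,0,0,-1],
)

```text
time: 7.18
ee_pos: [0.5283, -0.1845, 0.0743]
eef_rot: [0.593, 0.805, 0.0, 0.0]
ft_force: [2.5, 0.6, -0.5]
width: 0.0208
grip_force: 50.0
```

Request:
drive_tool(
  series=[0,0,0,0,0,-0.3,-1,0,0,0,0,0,-0.8,-1,0,0,0,0,0,-1.4,-1,0,0,0,0,0,-2,-1,0,0,0,0,0,-2.3,-1,0,0,0,0,0,-2.3,-1,0,0,0,0,0,-2.3,-1],
)

```text
time: 7.77
ee_pos: [0.5279, -0.1845, 0.1659]
eef_rot: [0.593, 0.805, 0.0, -0.0]
ft_force: [-1.0, 0.3, -0.2]
width: 0.0208
grip_force: 50.0
```

```bash
python3 - <<'E'
from h import *
s=telemetry.read_state();print(s['ee_pos'],s['ft_force'],s['width'],rel(np.r_[jig(-.055,-.07,.165)],JW,s))
E
```

```text
[ 0.52786108 -0.18446904  0.16589141] [-1.01589468  0.3137125  -0.2487022 ] 0.020831850176477328 [ 3.00e-03 -4.00e-03  2.00e-03  6.36e+00  7.90e-01  2.50e-02]
```

Request:
drive_tool(
  series=[0,0,0,0.5,0.1,0,-1,0,0,0,1.3,0.2,0,-1,0,0,0,2.2,0.3,0,-1,0,0,0,3.1,0.4,0,-1,0,0,0,4,0.5,0,-1,0,0,0,4.9,0.6,0,-1,0,0,0,5.8,0.7,0,-1,0,0,0,6.36,0.79,0,-1,0,0,0,6.36,0.79,0,-1,0,0,0,6.36,0.79,0,-1],
)

```text
time: 8.6
ee_pos: [0.4814, 0.0688, 0.1647]
eef_rot: [0.591, 0.806, -0.001, -0.001]
ft_force: [-0.3, -1.2, -1.3]
width: 0.0209
grip_force: 50.0
```

```bash
python3 - <<'E'
from h import *
s=telemetry.read_state();print(s['time'],s['ee_pos'],s['width'])
c=get_calibration('wrist');w=camera('wrist');np.save('w3.npy',w)
T=get_calibration('top');t=camera('top');S=get_calibration('scene');sc=camera('scene');np.save('t3',t);np.save('s3',sc)
p=s['ee_pos']; m=R.from_quat(s['eef_rot'])
for z in(-.020,.0): pass
tip=p+m.apply([0,0,.003+.0615-.002]);print('tip pred',tip)
lh=jig(-.055,0,.058)
print('wrist px tip',proj(c,tip),'lidhole',proj(c,lh),'scene',proj(S,[tip,lh,p]),'top',proj(T,[tip,lh,p]))
o=np.zeros((600,800,3),np.uint8)
o[:384,:512]=w
q=proj(S,tip)[0].astype(int);x,y=q-[36,36]
o[:288,512:]=cv2.resize(sc[y:y+72,x:x+72],(288,288),interpolation=2);print('scene crop',x,y,'x4')
save(o[:384],'m3.png')
E
```

```text
8.6 [0.48138045 0.06877155 0.16470234] 0.020922779549020994
tip pred [0.48122612 0.06871818 0.10220256]
wrist px tip [[255.27614323 213.19042879]] lidhole [[256.84703982  97.22233199]] scene [[224.78582332 197.62627676]
 [205.05772831 203.65223284]
 [223.71693397 183.11721013]] top [[222.52270997 222.39650757]
 [202.36631972 230.12825529]
 [221.23129103 220.65522588]]
scene crop 188 161 x4
```

View pics/m3.png

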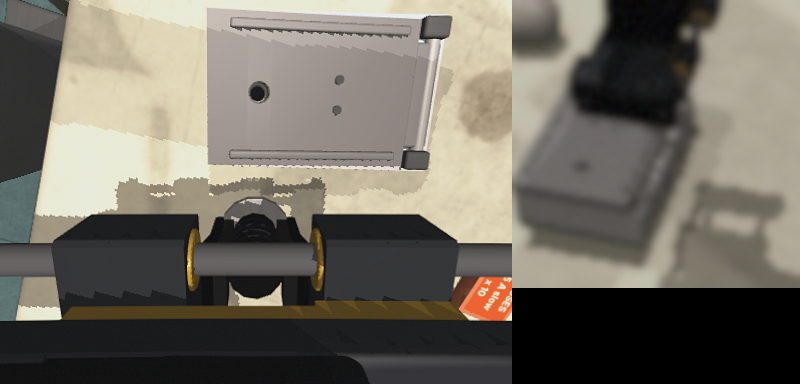

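```bash
python3 - <<'E'
from h import *
s=telemetry.read_state();c=get_calibration('wrist');w=np.load('w3.npy');g=cv2.cvtColor(w,cv2.COLOR_RGB2GRAY)
p=s['ee_pos']; m=R.from_quat(s['eef_rot'])
th=np.linspace(0,2*np.pi,73)
for z in(.0253,.0303):
  rim=proj(c,p+m.apply(np.c_[.018*np.cos(th),.018*np.sin(th),0*th+z]))
  print(z,'rim pred back row',rim[:,1].min(),'cols',rim[:,0].min(),rim[:,0].max())
print('col256',g[188:216,256].tolist())
for y in(204,208,212):print(y,g[y,215:298].tolist())
roi=g[75:110,240:280];mask=(roi<60).astype(np.uint8)
n,l,st,ce=cv2.connectedComponentsWithStats(mask);i=1+st[1:,4].argmax();print('dark blob',ce[i]+[240,75],st[i])
lab=roi;print(lab[17].tolist(),lab[:,19].tolist())
for px in((259,92),tuple(ce[i]+[240,75])):print(atz(c,px,.0576))
E
```

```text
0.0253 rim pred back row 202.41703624821966 cols 219.8955454559685 290.9300182391589
0.0303 rim pred back row 199.59285053503737 cols 220.8349113968007 289.9520702350355
col256 [115, 112, 148, 152, 151, 150, 150, 151, 118, 86, 88, 209, 192, 184, 188, 175, 110, 94, 96, 97, 96, 97, 97, 97, 101, 54, 21, 19]
204 [154, 154, 153, 152, 152, 152, 150, 150, 150, 151, 150, 152, 151, 151, 152, 153, 154, 116, 77, 79, 90, 94, 95, 94, 94, 93, 90, 90, 112, 101, 95, 96, 97, 95, 94, 94, 94, 95, 96, 94, 92, 110, 113, 109, 170, 137, 96, 92, 94, 96, 96, 96, 95, 96, 96, 96, 98, 98, 98, 91, 78, 70, 132, 135, 129, 124, 126, 128, 127, 198, 154, 122, 124, 125, 129, 129, 132, 133, 133, 131, 131, 130, 128]
208 [156, 156, 154, 153, 151, 152, 151, 151, 150, 150, 151, 152, 155, 117, 76, 76, 91, 94, 94, 94, 95, 93, 94, 94, 94, 93, 95, 95, 96, 96, 97, 97, 97, 96, 95, 94, 95, 96, 99, 97, 98, 96, 95, 93, 93, 93, 93, 94, 95, 95, 96, 96, 95, 96, 97, 95, 96, 96, 95, 96, 94, 94, 92, 93, 76, 73, 171, 215, 218, 215, 215, 214, 212, 212, 215, 211, 155, 129, 131, 131, 131, 131, 128]
212 [152, 152, 152, 151, 150, 150, 150, 150, 152, 141, 92, 71, 86, 93, 94, 93, 93, 94, 94, 93, 93, 93, 93, 92, 92, 93, 94, 94, 95, 96, 96, 97, 97, 98, 96, 97, 99, 88, 83, 99, 102, 101, 100, 97, 94, 94, 93, 94, 95, 95, 96, 97, 96, 95, 95, 96, 96, 96, 96, 95, 95, 94, 93, 94, 93, 94, 95, 86, 70, 115, 199, 212, 206, 205, 210, 152, 122, 128, 131, 130, 130, 130, 128]
dark blob [256.83431953  93.0295858 ] [ 10  11  15  15 169]
[159, 159, 159, 159, 159, 160, 159, 166, 124, 93, 55, 28, 29, 29, 28, 26, 26, 28, 28, 28, 25, 27, 27, 25, 63, 90, 90, 60, 82, 101, 150, 160, 156, 156, 155, 155, 155, 156, 155, 155] [165, 165, 164, 165, 167, 161, 84, 55, 84, 92, 71, 58, 25, 26, 28, 28, 28, 28, 27, 29, 27, 27, 26, 27, 23, 32, 195, 112, 126, 162, 161, 159, 159, 159, 159]
[0.46320435 0.13603335 0.0576    ]
[0.46198786 0.13494691 0.0576    ]
```

```bash
python3 - <<'E'
from h import *
s=telemetry.read_state();c=get_calibration('wrist');m=R.from_quat(s['eef_rot'])
H=atz(c,(258.8,91.5),.0576);P=H-m.apply([.0017,-.0007,0]);P[2]=.135
print(H,P,rel(P,JW),s['ee_pos'])
E
```

```text
[0.46297506 0.13630653 0.0576    ] [0.46414666 0.13488972 0.135     ] [-0.016  0.005 -0.019  1.771  0.076  0.76 ] [0.48225792 0.06633612 0.16544697]
```

```bash
cat >> h.py <<'E'
def holepx(w,x0,x1,y0,y1):
    g=cv2.cvtColor(w,cv2.COLOR_RGB2GRAY)[y0:y1,x0:x1]
    mk=(g<135).astype(np.uint8);n,l,st,ce=cv2.connectedComponentsWithStats(mk)
    i=1+st[1:,4].argmax();x,y,ww,hh,a=st[i];return (x0+x+(ww-1)/2,y0+y+(hh-1)/2),st[i]
E
python3 - <<'E'
from h import *
for k in range(2):
  s=telemetry.read_state();c=get_calibration('wrist');w=camera('wrist');m=R.from_quat(s['eef_rot'])
  px,st=holepx(w,240,280,72,114);print(s['ee_pos'],px,st)
  H=atz(c,px,.0576);print('H',H)
print(holepx(np.load('w3.npy'),240,280,72,114))
P=H-m.apply([.0017,-.0007,0]);P[2]=.135;print(P,rel(P,JW))
E
```

```text
[0.48225792 0.06633612 0.16544697] (np.float64(257.5), np.float64(88.0)) [  7   5  22  23 380]
H [0.46144014 0.13823322 0.0576    ]
[0.48239053 0.06628766 0.16565458] (np.float64(257.5), np.float64(88.0)) [  7   5  22  23 383]
H [0.46164056 0.13824901 0.0576    ]
((np.float64(258.5), np.float64(92.0)), array([  8,   9,  22,  23, 377], dtype=int32))
[0.46281166 0.13683178 0.135     ] [-0.008  0.003 -0.023  1.827  0.05   0.771]
```

Request:
drive_tool(
  series=[0,0,0,0.5,0.01,0,-1,0,0,0,1.1,0.03,0,-1,0,0,0,1.6,0.05,0,-1,0,0,0,1.83,0.05,0.2,-1,0,0,0,1.83,0.05,0.5,-1,0,0,0,1.83,0.05,0.77,-1,0,0,0,1.83,0.05,0.77,-1,0,0,0,1.83,0.05,0.77,-1,0,0,0,1.83,0.05,0.77,-1],
)

```text
time: 9.6
ee_pos: [0.463, 0.1374, 0.1356]
eef_rot: [0.593, 0.805, -0.0, 0.0]
ft_force: [0.2, 0.5, -1.2]
width: 0.0211
grip_force: 50.0
```

```bash
python3 - <<'E'
from h import *
s=telemetry.read_state();print(s['ee_pos'],s['ft_force'],rel([.4628,.1368,.115],JW,s))
c=get_calibration('wrist');w=camera('wrist')
S=get_calibration('scene');sc=camera('scene');print(proj(S,[[.4616,.1382,.0576],[.4616,.1382,.071]]))
o=np.zeros((360,760,3),np.uint8);o[:,:400]=cv2.resize(w[160:250,206:306],(400,360),interpolation=2)
o[:,400:]=cv2.resize(sc[175:235,175:235],(360,360),interpolation=2);save(o,'n4.png')
E
```

```text
[0.46300086 0.13739499 0.13560192] [ 0.16185475  0.45821762 -1.21207603] [ 0.001  0.002 -0.014 -0.013 -0.009  0.515]
[[204.18522784 203.3150924 ]
 [203.82775557 200.42425727]]
```

View pics/n4.png

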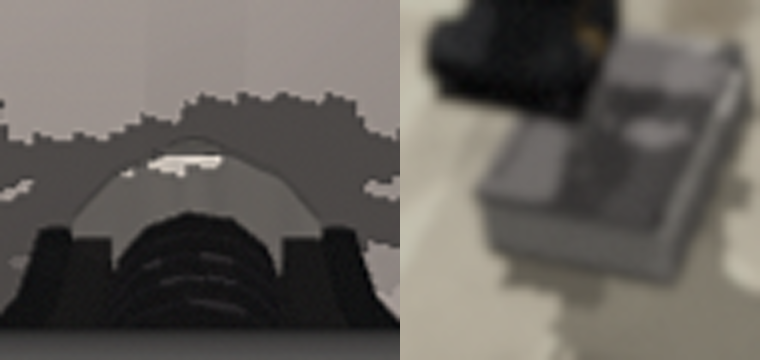

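The wrist crop shows the collar rim, with the hole hidden underneath as expected. I'll descend slowly and watch the force.

Request:
drive_tool(
  series=[0,0,0,-0.01,0,0.1,-1,0,0,0,-0.01,0,0.2,-1,0,0,0,-0.01,0,0.3,-1,0,0,0,-0.01,0,0.35,-1,0,0,0,-0.01,0,0.4,-1,0,0,0,-0.01,0,0.45,-1,0,0,0,-0.01,0,0.5,-1,0,0,0,-0.01,0,0.5,-1],
)

```text
time: 10.37
ee_pos: [0.4626, 0.1378, 0.1151]
eef_rot: [0.593, 0.805, -0.0, -0.0]
ft_force: [-0.8, 0.3, -0.8]
width: 0.0209
grip_force: 50.0
```

Request:
drive_tool(
  series=[0,0,0,0,0,0.06,-1,0,0,0,0,0,0.12,-1,0,0,0,0,0,0.18,-1,0,0,0,0,0,0.24,-1,0,0,0,0,0,0.3,-1,0,0,0,0,0,0.36,-1,0,0,0,0,0,0.42,-1,0,0,0,0,0,0.42,-1],
)

```text
time: 11.03
ee_pos: [0.4623, 0.1374, 0.098]
eef_rot: [0.593, 0.805, -0.001, -0.0]
ft_force: [-1.5, -2.7, -0.9]
width: 0.0211
grip_force: 50.0
```

The tip is in the base hole with a small side load. I'll ease sideways toward the force and continue down.

Request:
drive_tool(
  series=[0,0,0,-0.03,-0.02,0,-1,0,0,0,-0.03,-0.02,0.06,-1,0,0,0,-0.03,-0.02,0.12,-1,0,0,0,-0.03,-0.02,0.18,-1,0,0,0,-0.03,-0.02,0.22,-1,0,0,0,-0.03,-0.02,0.22,-1],
  grip_force=60,
)

```text
time: 11.53
ee_pos: [0.4624, 0.1366, 0.0897]
eef_rot: [0.593, 0.806, 0.0, -0.0]
ft_force: [0.1, 0.2, 1.3]
width: 0.0208
grip_force: 60.0
```

Request:
drive_tool(
  series=[0,0,0,0,0,0.05,-1,0,0,0,0,0,0.1,-1,0,0,0,0,0,0.15,-1,0,0,0,0,0,0.2,-1,0,0,0,0,0,0.24,-1,0,0,0,0,0,0.24,-1],
)

```text
time: 12.03
ee_pos: [0.4622, 0.1364, 0.0799]
eef_rot: [0.593, 0.805, -0.0, -0.0]
ft_force: [-1.8, 0.4, 2.5]
width: 0.0211
grip_force: 60.0
```

Request:
drive_tool(
  series=[0,0,0,0,0,0.03,-1,0,0,0,0,0,0.06,-1,0,0,0,0,0,0.06,-1,0,0,0,0,0,0.06,-1],
)

```text
time: 12.37
ee_pos: [0.4623, 0.1365, 0.0781]
eef_rot: [0.593, 0.805, 0.0, -0.0]
ft_force: [-4.2, -0.1, 9.9]
width: 0.0211
grip_force: 60.0
```

Request:
drive_tool(
  series=[0,0,0,0,0,0.03,-1,0,0,0,0,-0.01,0.06,-1,0,0,0,0,-0.02,0.06,-1,0,0,0,0,-0.02,0.06,-1],
)

```text
time: 12.7
ee_pos: [0.4624, 0.1365, 0.0777]
eef_rot: [0.593, 0.805, 0.001, -0.0]
ft_force: [-12.7, -4.3, 34.1]
width: 0.0211
grip_force: 60.0
```

Request:
drive_tool(
  series=[0,0,0,0,-0.01,0.02,-1,0,0,0,0,-0.01,0.02,-1,0,0,0,0,-0.01,0.02,-1],
)

```text
time: 12.95
ee_pos: [0.4623, 0.1365, 0.0775]
eef_rot: [0.593, 0.805, 0.001, -0.0]
ft_force: [-15.1, -4.3, 42.7]
width: 0.0209
grip_force: 60.0
```

```bash
python3 - <<'E'
from h import *
s=telemetry.read_state();print(s['ee_pos'],s['ft_force'],s['torque'],s['width'],s['grip_force'])
t=camera('top');sc=camera('scene')
o=np.zeros((400,800,3),np.uint8);o[:,:400]=cv2.resize(sc[170:236,175:241],(400,400),interpolation=2)
o[:,400:]=cv2.resize(t[170:236,170:236],(400,400),interpolation=2);save(o,'fin.png')
s=telemetry.read_state();print(s['ee_pos'],s['ft_force'])
E
```

```text
[0.46234974 0.13645818 0.07753268] [-15.13966696  -4.29067311  42.72763966] [-1.11344014  3.42783925  0.0306551 ] 0.020882332118317897 60.008329236879945
[0.46236824 0.1364766  0.07756793] [-15.29289951  -5.25110582  43.2832311 ]
```

View pics/fin.png

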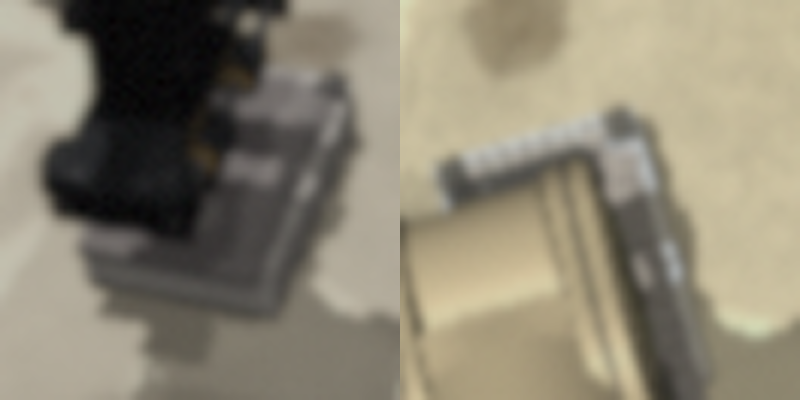

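The vertical force rises steeply at TCP height 0.0776 m, which matches the fully shut geometry (expected 0.078 m). I'll ease the push to a moderate level and relieve the side load.

Request:
drive_tool(
  series=[0,0,0,0,-0.02,-0.02,-1,0,0,0,0,-0.03,-0.04,-1,0,0,0,0,-0.03,-0.04,-1,0,0,0,0,-0.03,-0.04,-1,0,0,0,0,-0.03,-0.04,-1,0,0,0,0,-0.03,-0.04,-1],
)

```text
time: 13.55
ee_pos: [0.4622, 0.1364, 0.078]
eef_rot: [0.593, 0.805, 0.002, 0.001]
ft_force: [-0.6, -0.1, 16.7]
width: 0.0206
grip_force: 60.0
```

Request:
drive_tool(
  series=[0,0,0,0,0,0.015,-1,0,0,0,0,0,0.015,-1,0,0,0,0,0,0.015,-1,0,0,0,0,0,0.015,-1,0,0,0,0,0,0.015,-1,0,0,0,0,0,0.015,-1,0,0,0,0,0,0.015,-1,0,0,0,0,0,0.015,-1],
)

```text
time: 14.22
ee_pos: [0.4622, 0.1364, 0.0778]
eef_rot: [0.593, 0.805, 0.002, 0.001]
ft_force: [-3.6, -1.3, 23.5]
width: 0.0208
grip_force: 60.0
```

The push is steady at 23 N, the lid is shut and the grip holds at 60 N, so I'm handing in.

```bash
python3 -c "
from bench import r
print(r.close_job())"
```

```text
the job is handed in; nothing more can be done
None
```

I swung the lid down and pushed the pin through it into the base; the tool's height and the sharp rise in force put the lid fully shut. I handed in at about 14 s, still gripping the handle at 60 N and pressing down with about 23 N; I got no verdict back.

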